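# Seat the tuning shaft, then hold the turntable's index plunger out

### The job

The turntable fixture is waiting to be indexed. First press the brass tuning shaft in the white radio shell straight down until it is fully home on its bush; then take the round knob of the sprung index plunger, pull it all the way up so its pin is clear of the hole in the turntable, and finish still gripping it there, keeping it up. Leave the loose things around the fixture where they are.

Things in the scene. Friction and masses are not known exactly. Their poses are not given: they have to be found in the camera images.
- fixture: Fixed assembly fixture: aluminium base plate 240 x 290 x 18 mm carrying a steel turntable disc (radius 98 mm, top 30 mm above the bench) with two ears along its own +y and -y. Does not turn or move in this job. Origin: centre of the plate's underside, on the bench; z up. Two look-alike grey portals stand on it, one over each ear, 112 mm from the centre; which is on which side varies.
- radio_shell: White plastic radio shell 150 (own x) x 90 (own y) x 40 mm, open back upward, 3 mm walls, fixed on the turntable disc. Origin: centre of its underside (30 mm above the bench). Rim 70 mm above the bench. A 20 mm round bush stands in it at own x = +30, y = 0 mm, its top 38 mm above the origin; the tuning shaft goes down into it.
- shaft_head (a point): Centre of the flat top of the brass tuning shaft's head, a disc 26 mm across and 6 mm thick. It moves straight down with the shaft; fully home it is 74 mm above the bench (4 mm above the shell rim), at the start 10 to 6 mm higher. Best pushed with the closed fingertips from above.
- tuning_shaft (a joint): How far the shaft has been pressed down, m: starts at 0 to 0.004; 0.010 is fully home (head resting on the bush, hard stop). Tight fit: it slides at about 7 N of push and stays where left.
- index_unit: The portal with the index plunger: two uprights and a grey bridge 88 (own x) x 26 (own y) mm, bridge top 70 mm above the bench; on it a fixed barrel 18 mm in diameter, 22 mm high, and above that the round pull knob. Fixed. Origin: between its feet, 18 mm above the bench, below the plunger's axis; z up.
- pull_knob (a point): Centre of the plunger's pull knob, an upright ridged steel cylinder 28 mm in diameter and 26 mm high; at rest its centre is 105 mm above the bench, its underside 92 mm (22 mm above the bridge). It moves straight up with the plunger.
- plunger (a joint): How far the plunger is pulled up, m: 0 = seated (starts there), 0.014 = fully up at a hard stop. The pin reaches 8 mm into the turntable's hole when seated. A spring pulls it back down: about 4 N at 0, rising to about 10 N at 0.014; it snaps back if let go.
- guide_unit: The other portal, of the same shape, with only a fixed flat hexagon bolt head (30 mm across, 12 mm high) on its bridge and no barrel: not the plunger, nothing moves on it. Same origin as index_unit.
- ferrite_core: Loose red ferrite core standing beside the fixture, 24 mm across, 24 mm high. Leave alone. Origin: centre of its underside.
- trim_bar: Loose chrome trim bar, 160 x 14 x 9 mm, lying beside the fixture. Leave alone. Origin: centre of its underside.
- parts_bin: Loose grey open bin 100 x 140 x 45 mm behind the fixture, with a white radio knob in it. Leave alone. Origin: centre of its underside.

How it is judged:
By the outcome, as a careful person would: the job done as asked, in the order asked, and still so for the second after the job is handed in, while the arm keeps its last pose, push and grip.
It also fails if it takes over 40 s, if anything falls off the work surface, if the arm or the gripper's body presses on something with over 40 N, if the wrist force passes 120 N, or if a joint passes its speed limit or range.

### The arm

A 6-joint arm with a two-finger parallel gripper is mounted at the origin on the work surface. World frame = base frame: x ahead of the robot, y to its left, z up, the work surface at z = 0. Lengths are in m, angles in rad, forces in N, time in s.
With the tool pointing down it reaches from about 0.375 to 0.9 m from the base axis. Payload 3.1 kg.
Tool frame: the origin (TCP) lies where the fingers leave the gripper's body, on its centre line; the fingertips stand manip.tip_reach ahead of it and the grasp point (between the pads) lies 54 mm ahead of it (manip.tip_reach is the distance from the TCP to the fingertips, in m); z points along the fingers, y is the direction in which the jaws open and shut (so a half turn about z gives the same grasp; the last joint's range is limited). The gripper opens to 85 mm and grips with 20 to 120 N. Pads are 22 mm wide; open, the fingers measure 114 mm over their backs; the gripper's body (76 mm by 85 mm) begins 54 mm behind the grasp point. The pads swing forward as they close: fully open they stand 13 mm farther back than shut.
Start: joints at [0.978, 0.527, 1.433, -0, 1.181, -0.178], TCP at [0.252, 0.572, 0.304] pointing down, gripper open.
Joint ranges: [-3.08, 3.08], [-0.75, 2.2], [0.22, 2.44], [-1.43, 4.57], [0, 2.65], [-2.85, 2.85]. Speed limits (rad/s): [2.79, 2.79, 3.14, 3.14, 3.14, 3.14].

### API

Orientations are given as a unit quaternion [x, y, z, w].
In Python, from station import manip, cams, order gives the robot as it stands. The module is installed in compiled form; this text tells all that it offers.
- The arm moves only by the tool drive_tool, never from a script. Its arguments are lists of equal length, an entry for each row: "linear": the shift along the tool's x, y, z in mm, a list of three; "rot": the turn, a rotation vector about the tool's x, y, z in degrees, a list of three; "hand": the finger opening in mm, from 0 to 85.4. A call has 1 to 20 rows; each row shifts and turns the pose as measured when the row begins, along the tool's axes as they then stand; what a row does not reach is not made up. A row lasts 1/12 s, in which the tool goes at most 41.7 mm and 7.16 degrees, less where a joint would pass 70% of its speed; a pose out of reach is approached as far as the arm can. A call with a gripper value outside its range is refused whole. The fingers move at their own pace and stop on an object; "force" is the grip in N (left out, the last holds). Time passes only in rows, so rows that do not move let the fingers close. It gives the time, the measured TCP pose, the force and the opening at its end, in the units of the state.
- manip.sense(): the state, without advancing time (a new reading comes with each control period).
- cams.snapshot(name): name is "scene" or "top" or "wrist"; returns the picture (480x640x3 uint8, red, green, blue); there is no depth.
- cams.camera_model(name): a dict with "vfov" (degrees; the focal length in pixels is half the picture's height over the tangent of half this angle, whatever the lens; pixels are square), "cx", "cy" (the principal point, pixels), "k1" (the pictures are not rectified: a ray, as slopes to the right and down, at radius r is drawn at 1 + k1 r^2 times it, then the intrinsics apply), "rvec" (rotation vector, rad) and "tvec" (3), from world to camera coordinates, as OpenCV has them. Camera axes: x right, y down, z forward; pixel columns grow to the right and rows downward; lengths in m; the calibration is good to about 2 mm. A picture is of the moment at which its call begins: read the wrist's pose just before it. camera_model takes no time and is no camera call; for the wrist camera it gives the pose at the moment of the call.
- order.sign_off(): hands the job in, once; it reports no verdict.
Trained networks look in the newest picture that a camera, given by its name, has taken for a name from the list of things; names that differ only in an ending like _2 or _b are one class to them, and where a whole thing is asked for, a point or a joint stands for the part that bears it (a point fixed in the world has none). Each returns a list of dicts, best first, with "score" (0 to 1); they miss things now and then, are a little off and sometimes report something else, mostly with a low value. They report only what shows in the picture. A call takes as long as a camera call.
- cams.regions_of(label, camera): "pixels" (480x640 bool, what is visible of it) and "rect" ([left, top, right, bottom] in pixels, round what is visible of it).
- cams.spot_point(label, camera): "at" ([column, row] in pixels: a listed point, or the origin of a listed thing).
The state is a dict: "t": time; "q": joint angles; "qd": joint speeds; "tau": joint torques, N m; "tcp_pos": TCP position; "tool_rot": TCP orientation; "force": force on the tool from outside, world axes, zero at the start; "ft_torque": the same for the moment, N m; "finger_gap": opening from 0.0 (shut) to 1.0 (fully open).
Only numpy, scipy, OpenCV 4.12 (cv2) and the standard library are available. Lean on these libraries where they do the work, as an engineer would, in place of code of your own. Each camera call takes 0.05 s, during which the arm holds its last target. There are 200 camera calls.

## Working session

There is one attempt and no reset: what is moved stays moved. The work goes in short steps, Python scripts to look and compute and a tool call to move; the robot and the scene stay as the last step left them, time stands still between calls to the robot, and variables do not carry over. Pictures are saved under pics/ and viewed, about 8 in all and at most 12, crops included, and the job is handed in when it is done.

Besides the shell and the picture viewer there is one more tool, called after "Call:" in YAML: its name, and indented under it one key for each argument. drive_tool: Moves the arm, as the interface text tells. Its arguments: {"type":"object","properties":{"linear":{"type":"array","items":{"type":"array","items":{"type":"number"}}},"rot":{"type":"array","items":{"type":"array","items":{"type":"number"}}},"hand":{"type":"array","items":{"type":"number"}},"force":{"type":"number"}},"required":["linear","rot","hand"]}

```bash
mkdir -p pics; cat > h.py <<'E'
import numpy as np,cv2
from station import manip,cams,order
def cam(n):
    m=cams.camera_model(n);f=240/np.tan(np.radians(m['vfov'])/2)
    R=cv2.Rodrigues(np.array(m['rvec'],float))[0];t=np.array(m['tvec'],float)
    return m,f,R,t
def ray(n,p,c=None):
    m,f,R,t=c or cam(n)
    d=np.array([(p[0]-m['cx'])/f,(p[1]-m['cy'])/f]);u=d.copy()
    for _ in range(20): u=d/(1+m['k1']*(u@u))
    v=R.T@np.array([u[0],u[1],1]);return -R.T@t,v/np.linalg.norm(v)
def proj(n,X,c=None):
    m,f,R,t=c or cam(n);x=R@np.array(X)+t;u=x[:2]/x[2];u=u*(1+m['k1']*(u@u))
    return u*f+[m['cx'],m['cy']]
def atz(r,z): o,d=r;return o+d*(z-o[2])/d[2]
def tri(rs):
    A=sum(np.eye(3)-np.outer(d,d) for o,d in rs);b=sum((np.eye(3)-np.outer(d,d))@o for o,d in rs)
    X=np.linalg.solve(A,b);return X,[np.linalg.norm(np.cross(X-o,d)) for o,d in rs]
def snap(n,name):
    im=cams.snapshot(n);cv2.imwrite(f'pics/{name}.png',im[:,:,::-1]);return im
E
python3 - <<'E'
from h import *
np.set_printoptions(precision=4,suppress=True)
s=manip.sense();print(s['tcp_pos'],s['tool_rot'],s['force'],manip.tip_reach)
R={}
for n in ['scene','top']:
    snap(n,n+'0')
    for l in ['shaft_head','pull_knob','radio_shell','index_unit','guide_unit','fixture','ferrite_core','trim_bar']:
        r=cams.spot_point(l,n)
        print(n,l,[(np.round(x['at'],1),round(x['score'],2)) for x in r[:2]])
        if r: R[n,l]=ray(n,r[0]['at'])
for l in ['shaft_head','pull_knob','radio_shell','index_unit','guide_unit','fixture']:
    if ('scene',l) in R and ('top',l) in R: print(l,*tri([R['scene',l],R['top',l]]))
cv2.imwrite('pics/both0.png',cv2.resize(np.vstack([cv2.imread('pics/scene0.png'),cv2.imread('pics/top0.png')])[:, :],(400,600)))
E
```

```text
[0.2515 0.5715 0.3029] [ 0.2059  0.9786 -0.001  -0.0004] [ 0.0532 -0.2791  0.8731] 0.0726
scene shaft_head [(array([341.8, 230.1]), 0.51)]
scene pull_knob [(array([302.9, 194.5]), 0.62)]
scene radio_shell [(array([351.1, 243.6]), 0.88)]
scene index_unit [(array([305.4, 231.2]), 0.89), (array([264.1, 229.6]), 0.69)]
scene guide_unit [(array([407.1, 268.2]), 0.87)]
scene fixture [(array([351.7, 257.5]), 0.92)]
scene ferrite_core [(array([448.4, 312.9]), 0.84)]
scene trim_bar [(array([259.4, 232.9]), 0.77)]
top shaft_head [(array([332.4, 283.8]), 0.52), (array([405. , 299.5]), 0.2)]
top pull_knob [(array([405.7, 301. ]), 0.75), (array([334.2, 283.5]), 0.68)]
top radio_shell [(array([331.5, 303.6]), 0.81)]
top index_unit [(array([393.6, 303.6]), 0.68)]
top guide_unit [(array([273. , 305.6]), 0.96)]
top fixture [(array([334.6, 285.1]), 0.65)]
top ferrite_core [(array([216. , 272.7]), 0.61), (array([271.6, 306.4]), 0.23)]
top trim_bar [(array([442.1, 293.9]), 0.63), (array([404.7, 302. ]), 0.63)]
shaft_head [0.5655 0.0203 0.0771] [np.float64(0.005520408268209498), np.float64(0.005520408268209654)]
pull_knob [ 0.5469 -0.0967  0.101 ] [np.float64(0.0018504753764649914), np.float64(0.0018504753764648652)]
radio_shell [0.5363 0.0177 0.031 ] [np.float64(0.004989951451938429), np.float64(0.004989951451938449)]
index_unit [ 0.5495 -0.0902  0.0207] [np.float64(0.0035667537284961863), np.float64(0.003566753728496218)]
guide_unit [0.5179 0.1249 0.0146] [np.float64(0.0011303315477478254), np.float64(0.0011303315477478428)]
fixture [0.5634 0.0257 0.0191] [np.float64(0.0070361314230764195), np.float64(0.007036131423076419)]
```

View pics/scene0.png

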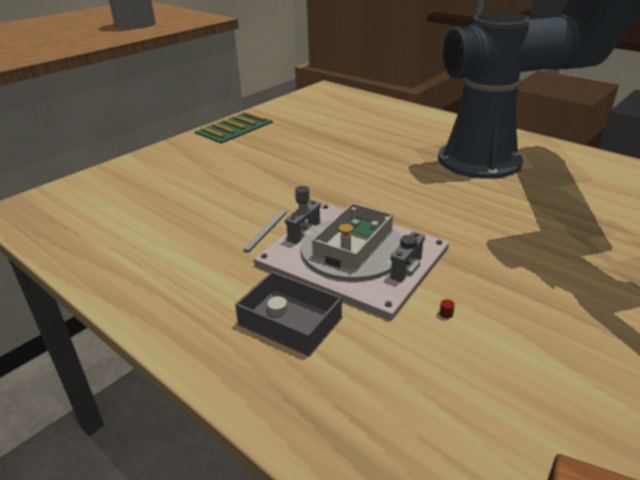

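View pics/top0.png

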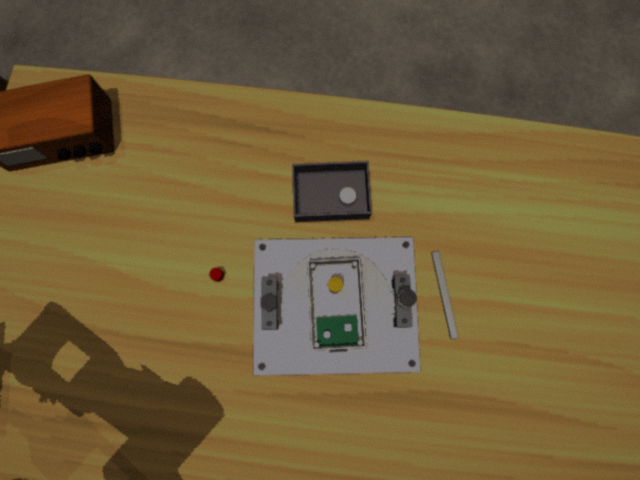

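The pictures show the plunger, with its tall dark knob, at scene (303,197) and top (406,297). The brass head is at scene (346,229) and top (336,284). The guide portal is on the left in the top view, at (270,302), with the bin behind the fixture. I'll move above the shaft and look from close by.

Call:
drive_tool:
  linear:
    - [-32, -23.5, 0]
    - [-32, -23.5, 0]
    - [-32, -23.5, 0]
    - [-32, -23.5, 0]
    - [-32, -23.5, 0]
    - [-32, -23.5, 0]
    - [-32, -23.5, 0]
    - [-32, -23.5, 0]
    - [-32, -23.5, 0]
    - [-32, -23.5, 0]
    - [-32, -23.5, 0]
    - [-32, -23.5, 0]
    - [-32, -23.5, 0]
    - [-32, -23.5, 0]
    - [-32, -23.5, 0]
  rot:
    - [0, 0, 0]
    - [0, 0, 0]
    - [0, 0, 0]
    - [0, 0, 0]
    - [0, 0, 0]
    - [0, 0, 0]
    - [0, 0, 0]
    - [0, 0, 0]
    - [0, 0, 0]
    - [0, 0, 0]
    - [0, 0, 0]
    - [0, 0, 0]
    - [0, 0, 0]
    - [0, 0, 0]
    - [0, 0, 0]
  hand: [0, 0, 0, 0, 0, 0, 0, 0, 0, 0, 0, 0, 0, 0, 0]
  force: 60

```text
t: 2.15
tcp_pos: [0.5613, 0.0439, 0.3044]
tool_rot: [0.198, 0.98, 0.006, 0.004]
force: [0.3, -0.0, -0.1]
finger_gap: -0.005
```

```bash
python3 - <<'E'
from h import *
np.set_printoptions(precision=4,suppress=True)
s=manip.sense();print(s['t'],s['tcp_pos'],s['tool_rot'],s['finger_gap'],s['force'])
print('shaft',*tri([ray('scene',(346,228.5)),ray('top',(336,284))]))
c=cam('wrist');print(-c[2].T@c[3]);im=snap('wrist','w1')
for l in ['shaft_head','pull_knob','radio_shell']:
    for x in cams.spot_point(l,'wrist')[:2]: print(l,np.round(x['at'],1),round(x['score'],2),[atz(ray('wrist',x['at'],c),z) for z in (.078,.105)])
E
```

```text
2.15 [0.5613 0.0439 0.3044] [0.1981 0.9802 0.0057 0.0035] -0.004661633400592843 [ 0.343  -0.0318 -0.1255]
shaft [0.562  0.0192 0.0789] [np.float64(0.0006039928938384026), np.float64(0.0006039928938384569)]
[0.4995 0.0685 0.3731]
shaft_head [294.5 234.8] 0.98 [array([0.5637, 0.021 , 0.078 ]), array([0.5579, 0.0253, 0.105 ])]
pull_knob [140.9 291.6] 0.76 [array([ 0.5587, -0.1085,  0.078 ]), array([ 0.5533, -0.0923,  0.105 ])]
pull_knob [293.4 235.7] 0.48 [array([0.5641, 0.0199, 0.078 ]), array([0.5582, 0.0244, 0.105 ])]
radio_shell [294.5 235.5] 0.72 [array([0.5642, 0.0208, 0.078 ]), array([0.5583, 0.0251, 0.105 ])]
```

View pics/w1.png

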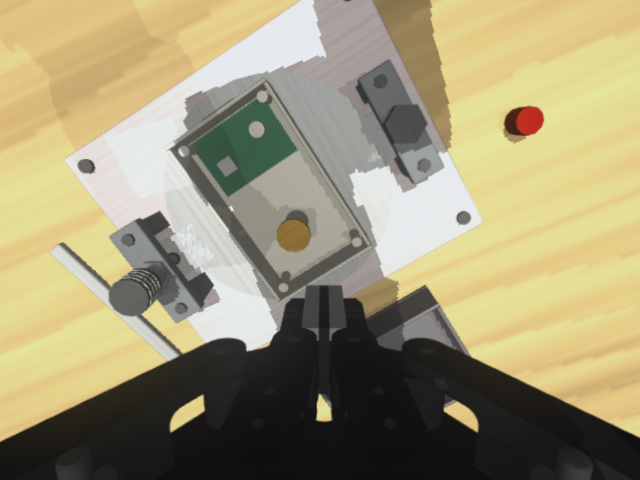

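The wrist picture shows the brass head at (294,235) and the knob top at (131,294). The hexagon bolt is at (405,124), so that portal is the guide. All three views put the shaft near (0.563, 0.020). I'll move above it and come down.

Call:
drive_tool:
  linear:
    - [-10.7, -20.9, 10]
    - [0, 0, 35]
    - [0, 0, 35]
    - [0, 0, 30]
    - [0, 0, 10]
    - [0, 0, 0]
  rot:
    - [0, 0, 0]
    - [0, 0, 0]
    - [0, 0, 0]
    - [0, 0, 0]
    - [0, 0, 0]
    - [0, 0, 0]
  hand: [0, 0, 0, 0, 0, 0]

```text
t: 2.85
tcp_pos: [0.5615, 0.0301, 0.1831]
tool_rot: [0.195, 0.981, 0.007, 0.005]
force: [-0.2, 0.9, 0.7]
finger_gap: 0.002
```

```bash
python3 - <<'E'
from h import *
from scipy.spatial.transform import Rotation as Ro
np.set_printoptions(precision=4,suppress=True)
s=manip.sense();R=Ro.from_quat(s['tool_rot']).as_matrix();tip=np.array(s['tcp_pos'])+R[:,2]*manip.tip_reach
print(s['t'],s['tcp_pos'],tip,s['force']);print(R)
c=cam('wrist');im=snap('wrist','w2')
for l in ['shaft_head','pull_knob']:
    for x in cams.spot_point(l,'wrist')[:2]: print(l,np.round(x['at'],1),round(x['score'],2),[atz(ray('wrist',x['at'],c),z) for z in (.078,.082,.105)])
E
```

```text
2.85 [0.5615 0.0301 0.1831] [0.5625 0.031  0.1105] [-0.232   0.8721  0.6742]
[[-0.9242  0.3818  0.0131]
 [ 0.3819  0.9241  0.0118]
 [-0.0076  0.016  -0.9998]]
shaft_head [305.5 292.2] 0.75 [array([0.5654, 0.0205, 0.078 ]), array([0.5638, 0.0212, 0.082 ]), array([0.5551, 0.0257, 0.105 ])]
pull_knob [ 35.1 390.9] 0.63 [array([ 0.5615, -0.1213,  0.078 ]), array([ 0.5601, -0.1173,  0.082 ]), array([ 0.5518, -0.094 ,  0.105 ])]
```

View pics/w2.png

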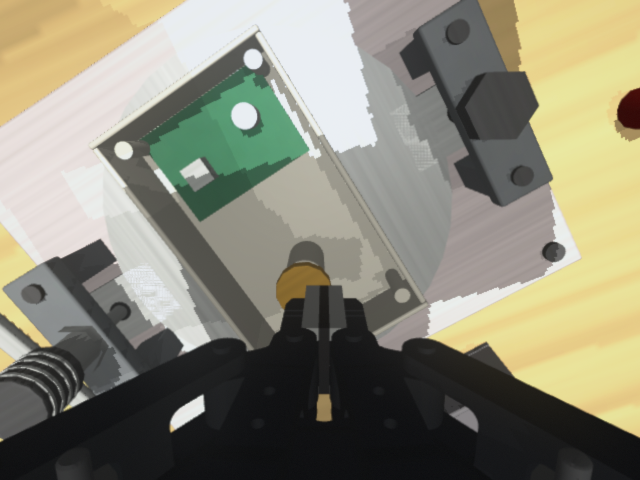

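The brass head shows at (303,285), partly behind the fingertips. The tips are about 10 mm off in y, so I'll correct that and take out the tilt.

Call:
drive_tool:
  linear:
    - [-5.5, -8, 0]
    - [-0.5, -0.5, 10]
    - [0, 0, 4]
    - [0, 0, 0]
  rot:
    - [0.9, 0.4, 0]
    - [0, 0, 0]
    - [0, 0, 0]
    - [0, 0, 0]
  hand: [0, 0, 0, 0]

```text
t: 3.33
tcp_pos: [0.569, 0.019, 0.1761]
tool_rot: [0.194, 0.981, -0.001, 0.009]
force: [-0.3, 0.3, 0.6]
finger_gap: 0.0
```

```bash
python3 - <<'E'
from h import *
from scipy.spatial.transform import Rotation as Ro
np.set_printoptions(precision=4,suppress=True)
s=manip.sense();R=Ro.from_quat(s['tool_rot']).as_matrix();tip=np.array(s['tcp_pos'])+R[:,2]*manip.tip_reach
print(s['t'],tip,s['force'],s['qd']);print(R)
c=cam('wrist');im=snap('wrist','w3')
for x in cams.spot_point('shaft_head','wrist')[:2]: print(np.round(x['at'],1),round(x['score'],2),[atz(ray('wrist',x['at'],c),z) for z in (.078,.082)])
E
```

```text
3.3333 [0.5702 0.0187 0.1035] [-0.2602  0.3362  0.5957] [-0.0027 -0.0073 -0.0015 -0.0009  0.0068  0.0002]
[[-0.9248  0.38    0.0166]
 [ 0.38    0.925  -0.0043]
 [-0.017   0.0023 -0.9999]]
[325.4 274. ] 0.6 [array([0.566 , 0.0207, 0.078 ]), array([0.5645, 0.0213, 0.082 ])]
```

Call:
drive_tool:
  linear:
    - [5.7, -0.7, 0]
    - [0, 0, 0]
    - [0, 0, 5]
    - [0, 0, 5]
    - [0, 0, 0]
  rot:
    - [0.1, 1.0, 0]
    - [0, 0, 0]
    - [0, 0, 0]
    - [0, 0, 0]
    - [0, 0, 0]
  hand: [0, 0, 0, 0, 0]

```text
t: 3.85
tcp_pos: [0.5627, 0.0207, 0.1661]
tool_rot: [0.194, 0.981, 0.001, -0.001]
force: [-0.1, -0.1, -0.5]
finger_gap: -0.0
```

```bash
cat > tip.py <<'E'
from h import *
from scipy.spatial.transform import Rotation as Ro
np.set_printoptions(precision=4,suppress=True)
s=manip.sense();R=Ro.from_quat(s['tool_rot']).as_matrix();p=np.array(s['tcp_pos'])
print(s['t'],'tip',p+R[:,2]*manip.tip_reach,'grasp',p+R[:,2]*.054,s['force'],s['finger_gap']);print(R)
E
python3 tip.py
```

```text
3.85 tip [0.5626 0.0208 0.0935] grasp [0.5626 0.0208 0.1121] [-0.1005 -0.0809 -0.4531] -0.0001808263079128928
[[-0.9248  0.3805 -0.0012]
 [ 0.3805  0.9248  0.0014]
 [ 0.0017  0.0008 -1.    ]]
```

The tip is now within 1 to 2 mm of the head's axis, at z 0.0935. Pressing down in small steps.

Call:
drive_tool:
  linear:
    - [0, 0, 5]
    - [0, 0, 4]
    - [0, 0, 3]
    - [0, 0, 3]
    - [0, 0, 3]
    - [0, 0, 3]
  rot:
    - [0, 0, 0]
    - [0, 0, 0]
    - [0, 0, 0]
    - [0, 0, 0]
    - [0, 0, 0]
    - [0, 0, 0]
  hand: [0, 0, 0, 0, 0, 0]

```text
t: 4.35
tcp_pos: [0.563, 0.0207, 0.1464]
tool_rot: [0.194, 0.981, 0.0, -0.0]
force: [-7.4, 0.2, 37.8]
finger_gap: 0.005
```

```bash
python3 tip.py
```

```text
4.35 tip [0.563  0.0208 0.0738] grasp [0.563  0.0208 0.0924] [-7.3911  0.2456 37.7904] 0.004844937246520333
[[-0.925   0.38   -0.0006]
 [ 0.38    0.925   0.001 ]
 [ 0.0009  0.0007 -1.    ]]
```

The force is 38 N with the tip at 73.8 mm against the stated 74 mm, so the shaft is fully home. Now I'll back off, open, and go over the knob.

Call:
drive_tool:
  linear:
    - [0, 0, -15]
    - [0, 0, -35]
    - [0, 0, -35]
    - [-8, -26, -10]
    - [-8.5, -28, 0]
    - [-8.5, -28, 0]
    - [-8.5, -28, 0]
    - [0, 0, 0]
    - [0, 0, 0]
  rot:
    - [0, 0, 0]
    - [0, 0, 0]
    - [0, 0, 0]
    - [0, 0, 0]
    - [0, 0, 0]
    - [0, 0, 0]
    - [0, 0, 0]
    - [0, 0, 0]
    - [0, 0, 0]
  hand: [0, 0, 0, 75, 75, 75, 75, 75, 75]

```text
t: 5.1
tcp_pos: [0.5531, -0.0974, 0.2443]
tool_rot: [0.191, 0.981, -0.0, 0.001]
force: [1.0, 1.0, -0.2]
finger_gap: 0.853
```

```bash
python3 tip.py; python3 - <<'E'
from h import *
np.set_printoptions(precision=4,suppress=True)
c=cam('wrist');im=snap('wrist','w4');print(-c[2].T@c[3])
for l in ['pull_knob','shaft_head','index_unit']:
    for x in cams.spot_point(l,'wrist')[:2]: print(l,np.round(x['at'],1),round(x['score'],2),[atz(ray('wrist',x['at'],c),z) for z in (.074,.105)])
for x in cams.regions_of('pull_knob','wrist')[:2]: print(x['rect'],x['score'])
print('top of knob w1-like: predicted px of (.55,-.095,.118)',proj('wrist',(.55,-.095,.118),c))
E
```

```text
5.1 tip [ 0.5532 -0.0974  0.1717] grasp [ 0.5532 -0.0974  0.1903] [ 0.9746  1.027  -0.1583] 0.8525262748294958
[[-0.9267  0.3759  0.0009]
 [ 0.3759  0.9267 -0.0009]
 [-0.0012 -0.0005 -1.    ]]
[ 0.4915 -0.0727  0.3133]
pull_knob [330.  253.1] 0.77 [array([ 0.5615, -0.0973,  0.074 ]), array([ 0.5524, -0.0941,  0.105 ])]
shaft_head [515.4 181.5] 0.8 [array([0.5616, 0.0211, 0.074 ]), array([0.5525, 0.0089, 0.105 ])]
index_unit [327.2 219.6] 0.59 [array([ 0.5409, -0.0909,  0.074 ]), array([ 0.5345, -0.0885,  0.105 ])]
[304.5, 224.9, 356.5, 286.6] 0.71
top of knob w1-like: predicted px of (.55,-.095,.118) [326.9918 257.0889]
```

View pics/w4.png

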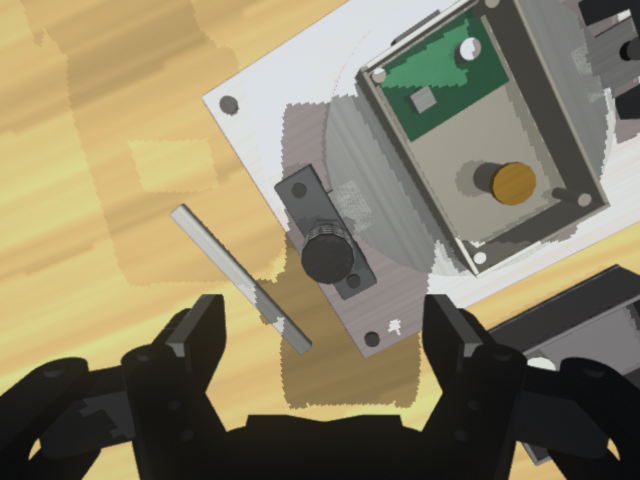

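The knob's top disc is at (327,259), centred between the open fingers, and the brass head is now at (513,184). That puts the knob at about (0.551, -0.0945). I'll come down around it, check, then close.

Call:
drive_tool:
  linear:
    - [3, 2, 0]
    - [0, 0, 25]
    - [0, 0, 30]
    - [0, 0, 20]
    - [0, 0, 8]
    - [0, 0, 0]
  rot:
    - [0, 0, 0]
    - [0, 0, 0]
    - [0, 0, 0]
    - [0, 0, 0]
    - [0, 0, 0]
    - [0, 0, 0]
  hand: [75, 75, 75, 75, 75, 75]

```text
t: 5.85
tcp_pos: [0.5527, -0.0863, 0.1602]
tool_rot: [0.186, 0.983, -0.0, 0.003]
force: [-0.2, 0.3, 0.8]
finger_gap: 0.876
```

```bash
python3 tip.py; python3 - <<'E'
from h import *
np.set_printoptions(precision=4,suppress=True)
c=cam('wrist');im=snap('wrist','w5')
print(proj('wrist',(.551,-.0945,.118),c))
for x in cams.spot_point('pull_knob','wrist')[:2]: print(np.round(x['at'],1),round(x['score'],2),[atz(ray('wrist',x['at'],c),z) for z in (.105,.118)])
E
```

```text
5.85 tip [ 0.553  -0.0864  0.0876] grasp [ 0.5529 -0.0864  0.1062] [-0.1669  0.2841  0.8146] 0.875503543266619
[[-0.9311  0.3648  0.005 ]
 [ 0.3648  0.9311 -0.0016]
 [-0.0052  0.0003 -1.    ]]
[298.8954 354.9731]
[303.8 335.6] 0.62 [array([ 0.5518, -0.0939,  0.105 ]), array([ 0.5454, -0.0905,  0.118 ])]
```

View pics/w5.png

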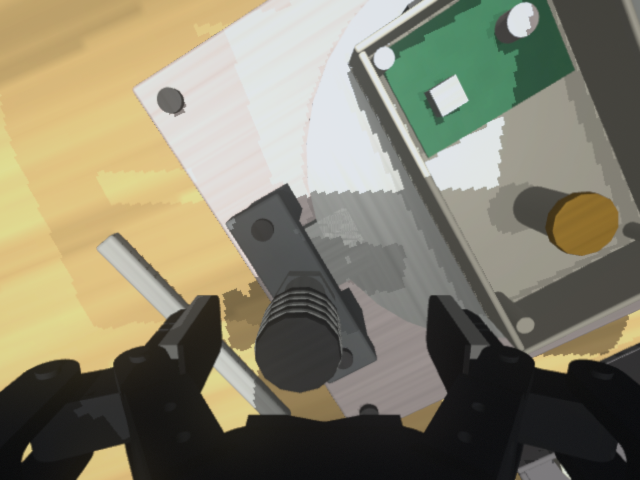

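The knob top is at (299,350), between the fingers but about 8 mm off centre along the jaws because the arm drifted. I'll correct and check before closing.

Call:
drive_tool:
  linear:
    - [-1, -7, 1]
    - [0, 0, 0]
    - [0, 0, 0]
  rot:
    - [0, 0, 0]
    - [0, 0, 0]
    - [0, 0, 0]
  hand: [75, 75, 75]

```text
t: 6.2
tcp_pos: [0.5536, -0.0944, 0.164]
tool_rot: [0.185, 0.983, -0.001, 0.007]
force: [-0.2, -0.5, -0.3]
finger_gap: 0.879
```

```bash
python3 tip.py
```

```text
6.2 tip [ 0.5546 -0.0947  0.0914] grasp [ 0.5543 -0.0947  0.11  ] [-0.1905 -0.4764 -0.2698] 0.8791284572629067
[[-0.9314  0.3637  0.0136]
 [ 0.3637  0.9315 -0.005 ]
 [-0.0145  0.0003 -0.9999]]
```

Call:
drive_tool:
  linear:
    - [2.3, -0.5, 6]
    - [0, 0, 2]
    - [0, 0, 0]
  rot:
    - [0, 0.8, 0]
    - [0, 0, 0]
    - [0, 0, 0]
  hand: [75, 75, 75]

```text
t: 6.45
tcp_pos: [0.5523, -0.0951, 0.1577]
tool_rot: [0.186, 0.983, -0.0, 0.002]
force: [-0.5, 0.3, -0.7]
finger_gap: 0.883
```

```bash
python3 tip.py
```

```text
6.45 tip [ 0.5526 -0.0952  0.0851] grasp [ 0.5525 -0.0952  0.1037] [-0.457   0.2912 -0.7479] 0.8825461659648582
[[-0.9311  0.3648  0.0042]
 [ 0.3648  0.9311 -0.0013]
 [-0.0044  0.0003 -1.    ]]
```

Call:
drive_tool:
  linear:
    - [0, 0, 0]
    - [0, 0, 0]
    - [0, 0, 0]
    - [0, 0, 0]
    - [0, 0, 0]
    - [0, 0, 0]
    - [0, 0, 0]
    - [0, 0, 0]
    - [0, 0, 0]
  rot:
    - [0, 0, 0]
    - [0, 0, 0]
    - [0, 0, 0]
    - [0, 0, 0]
    - [0, 0, 0]
    - [0, 0, 0]
    - [0, 0, 0]
    - [0, 0, 0]
    - [0, 0, 0]
  hand: [0, 0, 0, 0, 0, 0, 0, 0, 0]
  force: 80

```text
t: 7.2
tcp_pos: [0.5523, -0.095, 0.1579]
tool_rot: [0.186, 0.983, -0.0, 0.002]
force: [-0.6, -0.3, -0.3]
finger_gap: 0.309
```

```bash
python3 tip.py
```

```text
7.2 tip [ 0.5526 -0.0951  0.0853] grasp [ 0.5525 -0.0951  0.1039] [-0.558  -0.2812 -0.2519] 0.3089193818247281
[[-0.9311  0.3649  0.0042]
 [ 0.3649  0.9311 -0.0012]
 [-0.0044  0.0004 -1.    ]]
```

Call:
drive_tool:
  linear:
    - [0, 0, 0]
    - [0, 0, -3]
    - [0, 0, -4]
    - [0, 0, -4]
  rot:
    - [0, 0, 0]
    - [0, 0, 0]
    - [0, 0, 0]
    - [0, 0, 0]
  hand: [0, 0, 0, 0]

```text
t: 7.53
tcp_pos: [0.5523, -0.095, 0.1672]
tool_rot: [0.186, 0.983, -0.0, 0.002]
force: [2.0, -1.2, -8.7]
finger_gap: 0.305
```

```bash
python3 tip.py
```

```text
7.5333 tip [ 0.5525 -0.0951  0.0946] grasp [ 0.5525 -0.0951  0.1132] [ 2.0055 -1.2366 -8.7458] 0.30523299457719144
[[-0.9309  0.3652  0.0033]
 [ 0.3652  0.9309 -0.0006]
 [-0.0033  0.0006 -1.    ]]
```

Up 9.3 mm with 8.7 N on the tool, which matches the spring. Continuing to the stop.

Call:
drive_tool:
  linear:
    - [0, 0, -3]
    - [0, 0, -3]
    - [0, 0, -3]
  rot:
    - [0, 0, 0]
    - [0, 0, 0]
    - [0, 0, 0]
  hand: [0, 0, 0]

```text
t: 7.78
tcp_pos: [0.5522, -0.0951, 0.1724]
tool_rot: [0.186, 0.983, 0.0, 0.001]
force: [11.4, -2.5, -48.1]
finger_gap: 0.307
```

```bash
python3 tip.py
```

```text
7.7833 tip [ 0.5524 -0.0951  0.0998] grasp [ 0.5523 -0.0951  0.1184] [ 11.4065  -2.5445 -48.1132] 0.3066860385304633
[[-0.9308  0.3655  0.0026]
 [ 0.3655  0.9308 -0.    ]
 [-0.0024  0.0009 -1.    ]]
```

The total rise is 14.5 mm and the force jumped to 48 N, so it is at the hard stop. I'll ease the pull, keep it up, and check that it holds.

Call:
drive_tool:
  linear:
    - [0, 0, -1]
    - [0, 0, -1]
    - [0, 0, -1]
  rot:
    - [0, 0, 0]
    - [0, 0, 0]
    - [0, 0, 0]
  hand: [0, 0, 0]
  force: 100

```text
t: 8.03
tcp_pos: [0.5524, -0.0951, 0.1722]
tool_rot: [0.186, 0.983, 0.001, 0.0]
force: [4.1, -0.7, -17.7]
finger_gap: 0.3
```

```bash
python3 tip.py; python3 - <<'E'
from h import *
a=snap('scene','s2');b=snap('wrist','w6');c=cam('wrist')
for x in cams.spot_point('shaft_head','wrist')[:1]: print(x['at'],x['score'],atz(ray('wrist',x['at'],c),.074))
a=cv2.resize(a[170:290,230:470],(600,300),interpolation=cv2.INTER_CUBIC)
b=cv2.resize(b,(400,300));cv2.imwrite('pics/f.png',np.vstack([a,cv2.copyMakeBorder(b,0,0,0,200,0)])[:,:,::-1])
E
python3 tip.py
```

```text
8.0333 tip [ 0.5525 -0.0951  0.0996] grasp [ 0.5524 -0.0951  0.1182] [  4.072   -0.7179 -17.7256] 0.3001255513632459
[[-0.9307  0.3657  0.001 ]
 [ 0.3657  0.9307  0.0009]
 [-0.0006  0.0012 -1.    ]]
[589.3, 213.1] 0.71 [0.56306468 0.02030248 0.074     ]
8.1833 tip [ 0.5524 -0.0951  0.0996] grasp [ 0.5524 -0.0951  0.1182] [  4.6992  -1.9046 -18.6727] 0.29957766429412364
[[-0.9307  0.3657  0.0014]
 [ 0.3657  0.9307  0.0007]
 [-0.001   0.0012 -1.    ]]
```

View pics/f.png

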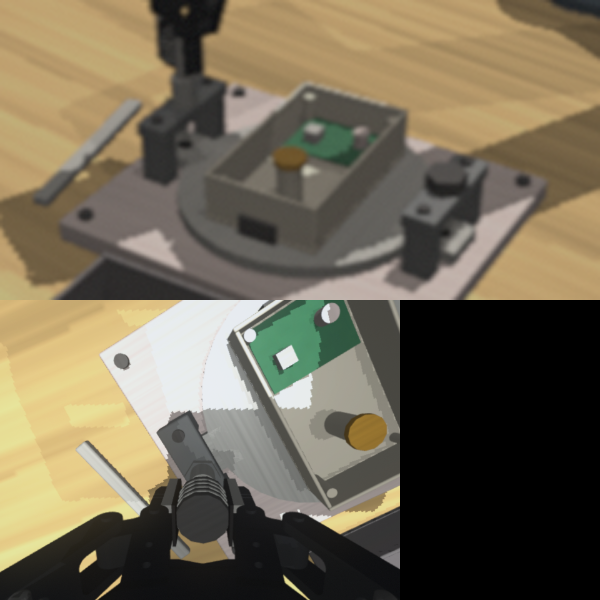

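The crop shows the brass head resting on its bush at (290,158). The knob is gripped between the pads at (203,515), and the trim bar has not moved. The upward pull is a steady 18 N, more than the 10 N spring, so the plunger is held at its stop.

```bash
python3 -c "
from h import *
order.sign_off()"; python3 tip.py | head -1
```

```text
the job is handed in; nothing more can be done
the job is handed in; nothing more can be done
```

The job is done and handed in at about 8.2 s. I pressed the tuning shaft home first. Then I gripped the index plunger's knob and pulled it fully up, and the arm is still holding it there.

- **Shaft:** I pressed with the closed fingertips until the force rose to 38 N with the tip at 73.8 mm; fully home is stated as 74 mm. The last pictures show the head resting on its bush.
- **Plunger:** The knob rose about 14.5 mm against a stated travel of 14 mm, and the pull then jumped to 48 N at the stop. I eased it to a steady 18 N or so, more than the 10 N spring, with a 100 N grip. The fingertips stayed at the same height across the last two readings.
- **Loose things:** The trim bar was still in place in the last picture. The ferrite core and the bin were outside or partly outside that crop, but the arm never went near them.
- **What disagreed:** The arm drifted by up to 8 mm on a few moves, which I corrected before pressing and gripping. The finger opening read about 26 mm on the 28 mm knob. I had no reading after handing in.

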